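# Scribe a mouthpiece blank in the marking jig and put it away

### The job

Slide the jig's stop along its track by the black grip fin until its paddle has pushed the mouthpiece blank along the cradle and holds it snug against the fence; with it held there, press the sprung plunger fully down for a moment to scribe it, let it spring back, and slide the stop all the way back to where its track ends. Then take the scribed blank out of the cradle and lay it down on its side, without dropping it, in the empty wooden tray (not the full cardboard carton). Leave the tin, jar and sanding block where they are.

Things in the scene. Friction and masses are not known exactly. Their poses are not given: they have to be found in the camera images.
- jig: Marking jig, fixed: wooden board 210 x 330 x 15 mm with grey housing. Origin: centre of the board's underside, on the bench. Jig frame: x away from the robot's side, y along cradle and track from the stop's parked end to the fence, z up; numbers called jig x, y, z below are mm in it. Turned up to 9 degrees.
- cradle (a point): Middle of the cradle on the axis of a blank lying in it: jig (-65, 0, 45). Cradle: two steel rods of 8 mm diameter along y, at jig x -54 and -76, centres at z 32, from y -122 to 122; 13 mm of free space under them. The housing begins at jig x -3. Nothing above hinders a vertical tool here. Axes as the jig's.
- deck (a point): Point on the centre line of the housing's sloping deck: jig (35, 0, 75). The deck is 92 mm wide and rises away from the robot at 35 degrees; outward normal in the jig frame (-0.574, 0, 0.819). Slider fin and plunger stand square to it. Axes as the jig's, not tilted.
- light (a point): Middle of the underside of the white strip light above the deck's rear: jig (45, 0, 208), bar 26 (x) x 330 (y) x 22 mm, its tube hanging to z 198, posts at x 92, y +-155. It hinders a gripper coming vertically onto fin or plunger; a tool tilted about 35 degrees, square to the deck, pointing down and away from the robot, passes in front of it.
- stop (a joint): Travel of the sliding stop, m: 0 = parked, at its track's -y end; grows towards the fence; at most 0.12. Starts at 0 to 0.012. Friction about 2 N; it stays where it is left.
- stop_grip (a point): Centre of the outer end of the stop's black grip fin. Fin: 16 mm thick along y, 26 mm up the slope, 34 mm tall, square to the deck, outer end 44 mm off the deck, on a carriage 34 mm long (y) whose surface is 10 mm off the deck. A 10 mm bar joins carriage and paddle. Clear space of 35 mm or more to each side along y. At joint 0 it is at jig y -85. Axes as the jig's.
- stop_face (a point): Centre of the pushing face (+y side) of the stop's paddle, an aluminium plate across the cradle, 34 mm wide and high, 10 mm thick; on the level of the blank's axis, 5 mm ahead (+y) of the fin's centre; jig y -80 at joint 0. Axes as the jig's.
- fence (a joint): Setting of the fence, m: its face is at jig y = 0.100 minus this value. Set at 0 to 0.03 and clamped: it does not give.
- fence_face (a point): Centre of the fence's face (-y side, towards the blank) on the level of the blank's axis. Fence: aluminium plate across the cradle, 42 mm wide, 12 mm thick, top at jig z 74. Axes as the jig's.
- plunger (a joint): Travel of the sprung plunger, m: 0 = up, 0.012 = fully down against its stop, square into the deck. The spring takes about 2 N at first, 6.5 N fully down, and lifts it again by itself.
- plunger_top (a point): Centre of the face of the plunger's flat black button, 32 mm in diameter, square to the sloping deck, at jig y 115; at rest the face is 26 mm off the deck. Axes as the jig's.
- blank: Mouthpiece blank, a black rod in the cradle, axis along its own y (same as the jig's), 90 mm long, about 60 g. Origin: on the axis at mid-length. 26 mm diameter from y -25 to 45 mm (steel band near -19), then a 20 mm tenon to y -45, facing the paddle. Balance point y +6. It starts 15 to 75 mm short of the fence, 5 mm or more ahead of the paddle; slides easily.
- blank_front (a point): Centre of the blank's front end face (own y = +45 mm), the end that meets the fence.
- tray: Empty shallow wooden tray, cork-lined, fixed, 130 (x) x 160 (y) x 35 mm, walls and floor 7 mm thick, left or right of the jig (swapped with the carton), turned up to 15 degrees. Origin: centre of its underside.
- carton: Cardboard carton full of stock blanks, 130 x 160 mm, 93 mm high with contents, fixed, on the other side from the tray. Not to be used. Origin: centre of its underside.
- tin: Flat aluminium tin, 70 mm diameter, 26 mm high, loose, just left of the jig. Bystander. Origin: centre of its underside.
- jar: Glass jar with steel cap, 72 mm diameter, 100 mm high, loose, to the left, beyond the tray or carton. Bystander. Origin: centre of its underside.
- sander: Cork sanding block 100 x 50 x 28 mm, loose, to the right, beyond the tray or carton. Bystander. Origin: centre of its underside.
Not all that is in view belongs to the job. There is more than one size of the blank; the one meant has the size given above. Of the things shaped like the tray, the wooden one is meant.

How it is judged:
By the outcome, as a careful person would: the job done as asked, in the order asked, and still so for the second after the job is handed in, with the robot touching nothing.
It also fails if it takes over 64 s, if anything falls off the work surface, if the arm or the gripper's body presses on something with over 40 N, if the wrist force passes 120 N, or if a joint passes its speed limit or range.

### The arm

A 6-joint arm with a two-finger parallel gripper is mounted at the origin on the work surface. World frame = base frame: x ahead of the robot, y to its left, z up, the work surface at z = 0. Lengths are in mm, angles in degrees, forces in N, time in s.
With the tool pointing down it reaches from about 375 to 975 mm from the base axis. Payload 3.8 kg.
Tool frame: the origin (TCP) lies midway between the tips of the shut fingers; the grasp point (between the pads) lies robot.tcp_to_grasp behind it (robot.tcp_to_grasp is the distance from the TCP to the grasp point, in mm); z points along the fingers, y is the line along which they close (so a half turn about z gives the same grasp; the last joint's range is limited). The gripper opens to 85 mm and grips with 20 to 120 N. Pads are 22 mm wide; open, the fingers measure 114 mm over their backs; the gripper's body (76 mm by 85 mm) begins 54 mm behind the grasp point. The pads swing forward as they close: fully open they stand 13 mm farther back than shut.
Start: joints at [-69.036, 15.12, 91.902, -0, 72.978, -2.114], TCP at [264.591, -620.975, 231.28] pointing down, gripper open.
Joint ranges: [-150.88, 150.88], [-54.13, 125.18], [17.81, 147.31], [-75.09, 255.09], [0, 152.58], [-146.25, 146.25]. Speed limits (degrees/s): [147.25, 147.25, 180, 180, 180, 180].

### API

Orientations are given as a 3x3 rotation matrix whose columns are the frame's x, y, z axes.
In Python, from cell import robot gives the robot as it stands. The module is installed in compiled form; this text tells all that it offers.
- The arm moves only by the tool servo_tool, never from a script. Its argument "deltas" is a list of rows, each a list of 7 numbers: the turn, a rotation vector about the tool's x, y, z in rad, then the shift along the tool's x, y, z in m, then the closure, from -1 (fully open) to 1 (shut). A call has 1 to 10 rows; each row shifts and turns the commanded pose from where the row before left it, along the tool's axes as they then stand; what a row does not reach is not made up. A row lasts 1/10 s, in which the tool goes at most 50 mm and 8.59 degrees, less where a joint would pass 70% of its speed; a pose out of reach is approached as far as the arm can. A call with a gripper value outside its range is refused whole. The fingers move at their own pace and stop on an object; the grip force is fixed at half the most. Time passes only in rows, so rows that do not move let the fingers close. It gives the time, the measured TCP pose, the force, the opening and the grip force at its end, in the units of the state.
- robot.observe(): the state, without advancing time (a new reading comes with each control period).
- robot.snapshot(name): name is "side" or "top" or "wrist"; returns a dict with "image" (384x512x3 uint8, red, green, blue), "z_map" (384x512 float32, mm along the optical axis (not along the pixel's ray), 0 where there is no reading), "mtx" (3x3 intrinsics, pixels), "rvec" (rotation vector, rad) and "tvec" (3), from world to camera coordinates, as OpenCV has them. Camera axes: x right, y down, z forward; pixel columns grow to the right and rows downward; lengths in mm; the calibration is good to about 2 mm. The wrist camera is an equidistant fisheye: a pixel r from the principal point sees the ray r / f radians off the axis. A picture is of the moment at which its call begins.
- robot.finish_job(): hands the job in; it is judged then, once.
Trained networks look in the newest picture that a camera, given by its name, has taken for a name from the list of things; names that differ only in an ending like _2 or _b are one class to them, and where a whole thing is asked for, a point or a joint stands for the part that bears it (a point fixed in the world has none). Each returns a list of dicts, best first, with "confidence" (0 to 1); they miss things now and then, are a little off and sometimes report something else, mostly with a low value. They report only what shows in the picture. A call takes as long as a camera call. They do not tell look-alikes from the thing itself.
- robot.boxes_of(camera, label): "rect" ([left, top, width, height] in pixels, round what is visible of it).
- robot.silhouettes(camera, label): "pixels" (384x512 bool, what is visible of it) and "rect" ([left, top, width, height] in pixels, round what is visible of it).
The state is a dict: "clock": time; "joints": joint angles; "qvel": joint speeds; "tau": joint torques, N m; "ee_pos": TCP position; "orientation": TCP orientation; "force": force on the tool from outside, world axes, zero at the start; "wrist_torque": the same for the moment, N m; "grip_width": finger opening in mm; "finger_force": force on a finger pad.
Only numpy, scipy, OpenCV 4.12 (cv2) and the standard library are available. Lean on these libraries where they do the work, as an engineer would, in place of code of your own. Each camera call takes 0.05 s, during which the arm holds its last target. There are 200 camera calls.

## Working session

There is one attempt and no reset: what is moved stays moved. The work goes in short steps, Python scripts to look and compute and a tool call to move; the robot and the scene stay as the last step left them, time stands still between calls to the robot, and variables do not carry over. Pictures are saved under pics/ and viewed, at most 12 in all, crops included, and the job is handed in when it is done.

Besides the shell and the picture viewer there is one more tool, called after "Request:" as name(argument=value, ...), one argument or row to a line, values as JSON. servo_tool: Moves the arm, as the interface text tells. Its arguments: {"type":"object","properties":{"deltas":{"type":"array","items":{"type":"array","items":{"type":"number"}}}},"required":["deltas"]}

```bash
mkdir -p pics
cat > h.py <<'E'
import numpy as np, cv2
from cell import robot
def snap(n):
    s=robot.snapshot(n); s['R']=cv2.Rodrigues(np.array(s['rvec'],float))[0]; s['t']=np.array(s['tvec'],float).ravel(); return s
def cloud(s):
    z=s['z_map'].astype(float); K=s['mtx']; v,u=np.mgrid[:384,:512]
    P=np.stack([(u-K[0,2])/K[0,0]*z,(v-K[1,2])/K[1,1]*z,z],-1)
    W=(P-s['t'])@s['R']; W[z==0]=np.nan; return W
def save(im,n): cv2.imwrite('pics/'+n,cv2.cvtColor(im,cv2.COLOR_RGB2BGR))
E
python3 - <<'E'
from h import *
o=robot.observe(); print(robot.tcp_to_grasp,o['clock'],o['ee_pos'],o['orientation'],o['grip_width'])
ims=[]
for n in ['top','side']:
    s=snap(n); W=cloud(s); np.savez(n,W=W,image=s['image'],R=s['R'],t=s['t'],mtx=s['mtx']); ims.append(s['image'])
    for l in ['jig','blank','tray','carton','stop','stop_grip','plunger','fence','tin','jar','sander']:
        for d in robot.silhouettes(n,l)[:4]:
            m=d['pixels']; print(n,l,round(d['confidence'],2),np.round(d['rect']),np.round(np.nanmedian(W[m],0)))
save(cv2.resize(ims[0],(800,600)),'top.png');save(cv2.resize(ims[1],(800,600)),'side.png')
E
```

```text
18.700000000000003 0.0 [ 264.34658705 -620.281644    229.95788553] [[ 9.19974266e-01  3.91977925e-01 -8.10138910e-04]
 [ 3.91978755e-01 -9.19971893e-01  2.09102222e-03]
 [ 7.43295252e-05 -2.24124388e-03 -9.99997486e-01]] 85.06634698325485
top jig 0.62 [204. 116. 103.  72.] [558. -12.  52.]
top blank 0.63 [242. 170.  23.   4.] [485.  -3.  57.]
top blank 0.42 [267. 198.   9.  20.] [370. -69.  20.]
top tray 0.92 [318. 166.  49.  44.] [ 431. -330.   11.]
top tray 0.65 [339. 225.  47.  42.] [ 212. -400.   10.]
top stop 0.48 [273. 139.  10.  35.] [574. -92.  93.]
top stop_grip 0.74 [272. 140.   8.  40.] [563. -89.  86.]
top plunger 0.4 [219. 143.  10.   5.] [581.  99.  99.]
top fence 0.42 [224. 164.  11.  13.] [494.  76.  74.]
top fence 0.33 [206. 117.  98.  70.] [558. -12.  54.]
top tin 0.51 [167. 130.  23.  23.] [611. 272.  29.]
top jar 0.64 [131. 112.  23.  23.] [667. 389.  98.]
top sander 0.72 [328. 123.  22.  30.] [ 624. -338.   29.]
top sander 0.69 [239. 169.  27.   7.] [485.  -3.  57.]
side jig 0.88 [163. 131. 113. 144.] [565.  44.  55.]
side blank 0.74 [235. 212.  14.  22.] [483.  11.  54.]
side blank 0.69 [279. 216.  13.  16.] [365. -61.  16.]
side tray 0.92 [330. 155.  36.  36.] [ 224. -408.    8.]
side tray 0.86 [265. 150.  52.  42.] [ 427. -329.   10.]
side carton 0.6 [168. 281.  76.  94.] [442. 352.  62.]
side stop 0.84 [219. 179.  40.  26.] [550. -82.  71.]
side stop 0.29 [166. 279.  76.  94.] [442. 352.  62.]
side stop_grip 0.78 [221. 175.  40.  33.] [546. -82.  71.]
side plunger 0.52 [195. 222.  11.   7.] [578. 106.  95.]
side fence 0.68 [163. 283.  79.  87.] [442. 352.  62.]
side fence 0.5 [223. 227.  17.  17.] [487.  84.  59.]
side tin 0.81 [144. 272.  32.  31.] [604. 285.  25.]
side jar 0.89 [ 86. 290.  38.  45.] [659. 413.  78.]
side jar 0.27 [223. 228.  18.  20.] [488.  84.  57.]
side sander 0.79 [230. 149.  25.  16.] [ 621. -327.   24.]
```

View pics/top.png

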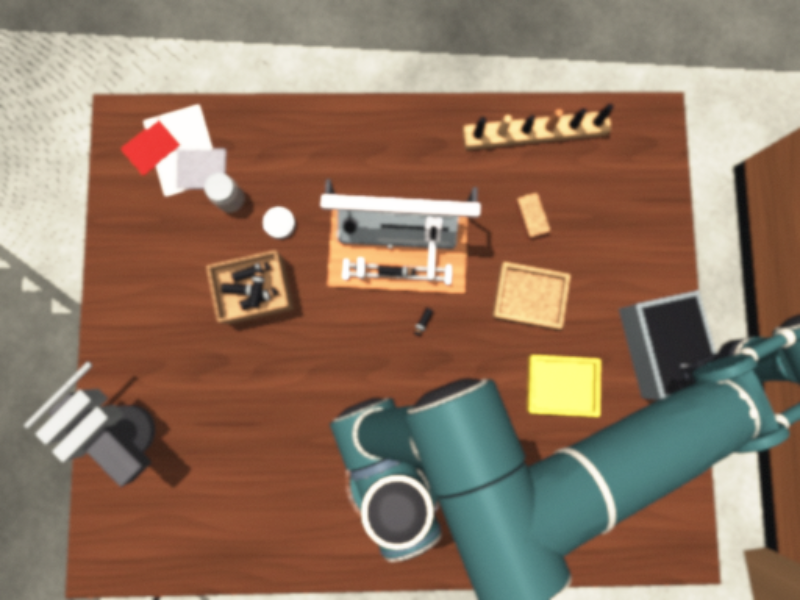

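View pics/side.png

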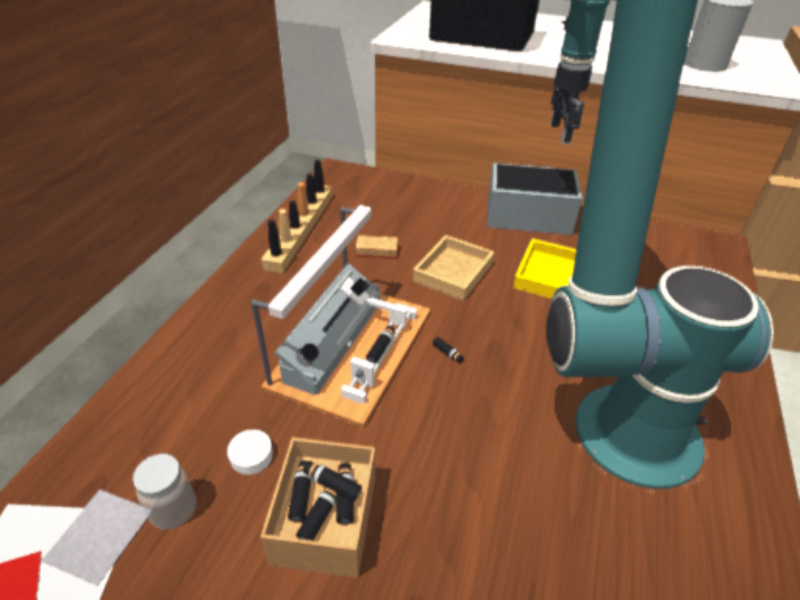

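Top view (800×600 px): jig at (400,245), with the blank in the cradle at (397,271). A loose, smaller look-alike lies on the bench at (424,320). The wooden tray is at (532,295), a yellow tray at (565,385) and the carton at (250,288). So the wooden tray is on the right. Next I'll fit the jig pose.

Run:
```python
from h import *
for n in ['top','side']:
    d=np.load(n+'.npz'); W=d['W']; im=d['image'].astype(int)
    x,y,z=[W[...,i] for i in range(3)]
    near=(x>420)&(x<750)&(abs(y)<230)
    hsv=cv2.cvtColor(d['image'],cv2.COLOR_RGB2HSV)
    b=near&(z>8)&(z<22)&(hsv[...,1]>100); P=W[b][:,:2].astype(np.float32)
    r=cv2.minAreaRect(P); print(n,'board',b.sum(),r,cv2.boxPoints(r).round(0).tolist(),np.median(z[b]))
    l=near&(z>215)&(z<245); P=W[l][:,:2].astype(np.float32); print('light',l.sum(),cv2.minAreaRect(P),np.median(z[l]))
    t=(x>330)&(x<540)&(y<-220)&(y>-440)&(z>27)&(z<42); print('tray',t.sum(),cv2.minAreaRect(W[t][:,:2].astype(np.float32)))
    k=near&(x>440)&(x<530)&(z>25)&(z<90)
    print('cradle x/y range',np.nanpercentile(W[k],[2,98],axis=0).round(0).tolist())
```

```text
top board 1932 ((582.65576171875, 1.8638458251953125), (454.697509765625, 325.0006103515625), 89.07258605957031) [[416.0, -223.0], [741.0, -228.0], [749.0, 227.0], [424.0, 232.0]] 16.51263307138855
light 956 ((614.9683837890625, -17.0440673828125), (330.1368713378906, 65.57696533203125), 86.25141143798828) 231.38131179842102
tray 329 ((427.5757751464844, -329.0370788574219), (162.2063446044922, 130.8695068359375), 78.61984252929688)
cradle x/y range [[466.0, -133.0, 29.0], [518.0, 115.0, 78.0]]
side board 2173 ((549.482177734375, -10.133651733398438), (332.78265380859375, 211.6260986328125), 86.3508529663086) [[433.0, -169.0], [644.0, -183.0], [666.0, 149.0], [454.0, 163.0]] 13.856528538371121
light 990 ((610.8435668945312, -13.734375), (332.0557861328125, 62.827369689941406), 86.31327056884766) 228.0427303750726
tray 309 ((426.1702575683594, -327.2229919433594), (166.9888916015625, 133.79971313476562), 78.50354766845703)
cradle x/y range [[463.0, -127.0, 27.0], [517.0, 121.0, 73.0]]
```

Request:
servo_tool(
  deltas=[
    [0, 0, 0.1166, 0, 0, -0.01, 0],
    [0, 0, 0.1166, 0, 0, -0.01, 0],
    [0, 0, 0.1166, 0, 0, -0.01, 0],
    [0, 0, 0.1166, 0, 0, 0, 0],
    [0, 0, 0, 0.0138, -0.0473, 0, 0],
    [0, 0, 0, 0.0138, -0.0473, 0, 0],
    [0, 0, 0, 0.0138, -0.0473, 0, 0],
    [0, 0, 0, 0.0138, -0.0473, 0, 0],
    [0, 0, 0, 0.0138, -0.0473, 0, 0],
    [0, 0, 0, 0.0138, -0.0473, 0, 0],
  ],
)

```text
clock: 2.2
ee_pos: [365.5, -341.2, 261.5]
orientation: [[0.998, -0.064, 0.001], [-0.064, -0.998, -0.0], [0.001, 0.0, -1.0]]
force: [1.1, -0.3, -0.1]
grip_width: 42.7
finger_force: 0.0
```

Request:
servo_tool(
  deltas=[
    [0, 0, 0, 0.0138, -0.0473, 0, 0],
    [0, 0, 0, 0.0138, -0.0473, 0, 0],
    [0, 0, 0, 0.0138, -0.0473, 0, 0],
    [0, 0, 0, 0.0138, -0.0473, 0, 0],
    [0, 0, 0, 0.0138, -0.0473, 0, 0],
    [0, 0, 0, 0.0138, -0.0473, 0, 0],
  ],
)

```text
clock: 2.8
ee_pos: [466.3, -63.1, 261.8]
orientation: [[0.998, -0.064, 0.001], [-0.064, -0.998, -0.0], [0.001, 0.0, -1.0]]
force: [0.9, -0.5, -0.2]
grip_width: 42.2
finger_force: 0.0
```

Request:
servo_tool(
  deltas=[
    [0, 0.1222, 0, 0, 0, 0, 0],
    [0, 0.1222, 0, 0, 0, 0, 0],
    [0, 0.1222, 0, 0, 0, 0, 0],
    [0, 0.1222, 0, 0, 0, 0, 0],
    [0, 0.1222, 0, 0, 0, 0, 0],
    [0, 0, 0, 0, 0, 0, 0],
  ],
)

```text
clock: 3.4
ee_pos: [461.4, -64.0, 256.2]
orientation: [[0.82, -0.064, 0.568], [-0.054, -0.998, -0.035], [0.569, -0.001, -0.822]]
force: [-0.7, -0.3, -1.8]
grip_width: 43.0
finger_force: 0.0
```

```bash
cat >> h.py <<'E'
def wcloud(s):
    z=s['z_map'].astype(float); K=s['mtx']; v,u=np.mgrid[:384,:512]
    a=(u-K[0,2])/K[0,0]; b=(v-K[1,2])/K[1,1]; r=np.hypot(a,b)+1e-9
    k=np.tan(np.clip(r,0,1.5))/r*z
    P=np.stack([a*k,b*k,z],-1); W=(P-s['t'])@s['R']; W[z==0]=np.nan; return W
O=np.array([549.5,-10,0]); th=np.deg2rad(-3.65)
J=np.array([[np.cos(th),-np.sin(th),0],[np.sin(th),np.cos(th),0],[0,0,1]])
def tojig(W): return (W-O)@J
E
python3 - <<'E'
from h import *
s=snap('wrist'); W=wcloud(s); np.savez('w1',W=W,image=s['image'])
print(s['mtx'].tolist(), -s['R'].T@s['t'], s['R'][2])
G=tojig(W)
for l in ['blank','stop_grip','plunger','fence']:
    for d in robot.silhouettes('wrist',l)[:2]:
        m=d['pixels']; print(l,round(d['confidence'],2),d['rect'],np.nanpercentile(G[m],[3,50,97],axis=0).round(1).tolist())
save(cv2.resize(s['image'],(800,600)),'w1.png')
E
```

```text
[[297.3186396354542, 0.0, 258.5338089999914], [0.0, 297.3186396354542, 195.1532989031773], [0.0, 0.0, 1.0]] [443.29595696 -63.17904433 417.68104081] [ 0.29349519 -0.01751868 -0.95580001]
blank 0.84 [172.8, 247.3, 72.8, 19.2] [[-78.1, -43.9, 47.7], [-65.6, -18.7, 54.9], [-54.4, 41.9, 58.7]]
blank 0.62 [262.6, 318.5, 22.9, 19.4] [[-170.5, -90.2, 1.1], [-158.9, -78.1, 18.8], [-140.4, -64.9, 85.0]]
stop_grip 0.97 [264.5, 146.6, 29.2, 121.4] [[-76.2, -96.4, 66.8], [10.4, -80.7, 82.2], [50.0, -66.1, 116.0]]
stop_grip 0.64 [174.1, 244.0, 74.1, 19.1] [[-78.1, -43.9, 46.1], [-66.0, -19.7, 54.9], [-54.4, 41.9, 58.8]]
plunger 0.93 [116.3, 162.5, 14.5, 26.0] [[9.2, 97.0, 85.2], [20.6, 110.1, 96.2], [35.7, 124.8, 103.9]]
plunger 0.29 [385.4, 224.9, 98.2, 93.7] [[-168.1, -404.8, 5.9], [-95.6, -334.4, 8.2], [-39.3, -249.0, 35.7]]
fence 0.77 [132.6, 234.2, 31.7, 37.4] [[-86.2, 75.4, 28.4], [-67.3, 76.8, 65.6], [-46.9, 98.0, 75.3]]
```

View pics/w1.png

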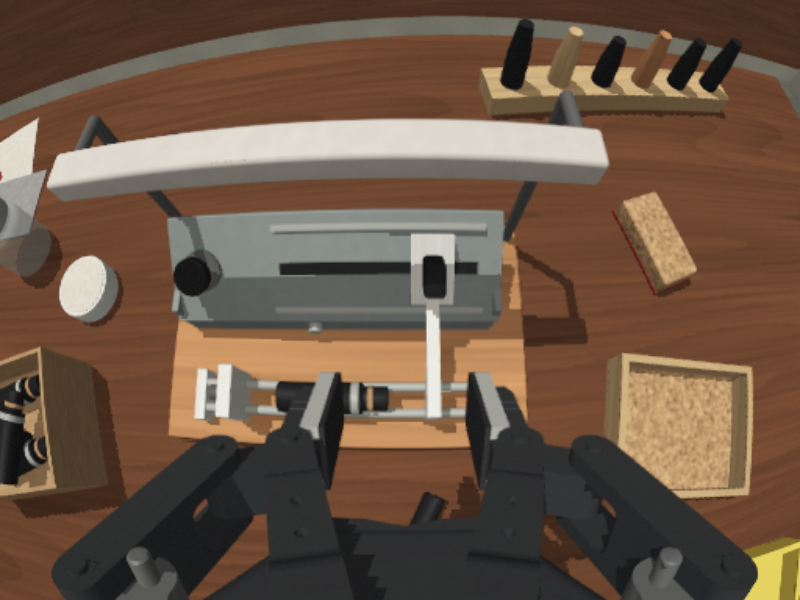

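The wrist view (800×600 px) shows the fin at (434,275), the plunger at (193,275) and the fence at (230,390). The blank spans about (275–390, 398), with its tenon facing the paddle at (433,365). Next I'll refine positions in the jig frame.

Run:
```python
from h import *
d=np.load('w1.npz'); G=tojig(d['W']); im=d['image'].astype(int); x,y,z=[G[...,i] for i in range(3)]
n=np.array([-.574,0,.819]); h=(G-[35,0,75])@n; sl=(G-[35,0,75])@np.array([.819,0,.574])
dk=(abs(y)<150)&(abs(sl)<40)&(abs(h)<8); print('deck h',np.median(h[dk]))
A=np.c_[x[dk],y[dk],np.ones(dk.sum())]; print('plane',np.linalg.lstsq(A,z[dk],rcond=None)[0], 'exp slope .7')
dark=im.max(-1)<70
def rep(nm,m): print(nm,m.sum(),[np.nanpercentile(a[m],[2,50,98]).round(1).tolist() for a in (sl,y,h)])
rep('fin top',dark&(h>38)&(h<50)&(abs(sl)<35)&(y>-110)&(y<-40))
rep('plunger',dark&(h>20)&(h<32)&(abs(sl)<35)&(y>80)&(y<140))
rep('carriage',(~dark)&(h>7)&(h<14)&(abs(sl)<40)&(y>-120)&(y<-40))
hs=cv2.cvtColor(d['image'],cv2.COLOR_RGB2HSV)
b=(abs(z-15)<5)&(abs(y)<200)&(abs(x)<150)&(hs[...,1]>90); r=cv2.minAreaRect(G[b][:,:2].astype(np.float32)); print('board',r, cv2.boxPoints(r).round(1).tolist(),np.median(z[b]))
f=(x>-90)&(x<-40)&(z>66)&(z<80)&(y>50)&(y<110); print('fence top',np.nanpercentile(G[f],[2,50,98],axis=0).round(1).tolist())
p=(x>-90)&(x<-40)&(z>55)&(z<70)&(y>-110)&(y<-55); print('paddle top',np.nanpercentile(G[p],[2,50,98],axis=0).round(1).tolist())
bl=dark&(abs(x+65)<16)&(z>40)&(z<62)&(y>-55)&(y<60); print('blank',np.nanpercentile(G[bl],[1,50,99],axis=0).round(1).tolist())
```

```text
deck h 0.8732384703675509
plane [ 6.90382055e-01 -3.06870047e-03  5.23586072e+01] exp slope .7
fin top 327 [[-11.9, 0.7, 12.0], [-88.7, -80.8, -73.2], [40.5, 44.3, 46.1]]
plunger 453 [[-14.1, 0.5, 14.3], [96.9, 109.8, 124.9], [20.7, 26.4, 28.0]]
carriage 873 [[-28.9, 8.0, 27.2], [-97.9, -79.0, -64.8], [9.1, 10.7, 12.6]]
board ((-55.42212677001953, -17.3289794921875), (210.01141357421875, 369.9941711425781), 15.589353561401367) [[-206.3000030517578, 132.60000610351562], [-106.80000305175781, -223.6999969482422], [95.4000015258789, -167.3000030517578], [-4.0, 189.10000610351562]] 15.1462825614603
fence top [[-86.0, 75.6, 66.8], [-66.2, 80.3, 74.1], [-46.4, 87.2, 75.7]]
paddle top [[-82.7, -85.2, 61.1], [-76.7, -76.4, 65.7], [-61.6, -76.3, 69.6]]
blank [[-78.2, -45.2, 45.7], [-65.5, -13.1, 55.0], [-54.7, 42.3, 59.4]]
```

```bash
cat >> h.py <<'E'
n_=np.array([-.574,0,.819]); u_=np.array([.819,0,.574])
def deck(sl,y,h): return O+J@(np.array([35,0,75])+sl*u_+h*n_+np.array([0,y,0]))
Rt=J@np.array([[.819,0,.574],[0,-1,0],[.574,0,-.819]]); Rv=J@np.diag([1.,-1,-1])
def togo(p,R):
    from scipy.spatial.transform import Rotation as T
    o=robot.observe(); C=np.array(o['orientation']); print('clock',o['clock'],'rot',T.from_matrix(C.T@R).as_rotvec().round(4),'shift',(C.T@(np.array(p)-o['ee_pos'])).round(1),'F',np.round(o['force'],1),'w',round(o['grip_width'],1))
E
python3 -c "
from h import *
togo(deck(.5,-81,16),Rt);togo(deck(.5,-81,16),Rt)"
```

```text
clock 3.65 rot [ 0.0003 -0.0011  0.0006] shift [-15.4  20.3 203.4] F [-1.1  0.6  0.6] w 42.6
clock 3.65 rot [ 0.0003 -0.0011  0.0006] shift [-15.4  20.3 203.4] F [-1.1  0.6  0.6] w 42.6
```

Request:
servo_tool(
  deltas=[
    [0, 0, 0, -0.0154, 0.0203, 0.02, 0],
    [0, 0, 0, 0, 0, 0.035, 0],
    [0, 0, 0, 0, 0, 0.035, 0],
    [0, 0, 0, 0, 0, 0.035, 0],
    [0, 0, 0, 0, 0, 0.025, 0],
    [0, 0, 0, 0, 0, 0, 0],
    [0, 0, 0, 0, 0, 0, 0],
  ],
)

```text
clock: 4.35
ee_pos: [538.9, -89.9, 129.5]
orientation: [[0.819, -0.063, 0.571], [-0.052, -0.998, -0.035], [0.572, -0.001, -0.82]]
force: [-0.4, 0.8, 0.5]
grip_width: 42.6
finger_force: 0.0
```

Run:
```python
from h import *
togo(deck(.5,-81,16),Rt)
s=snap('wrist'); W=wcloud(s);G=tojig(W);im=s['image'].astype(int)
h=(G-[35,0,75])@n_; sl=(G-[35,0,75])@u_; y=G[...,1]
m=(im.max(-1)<70)&(h>38)&(h<50)&(abs(sl)<25)&(y>-97)&(y<-60)
print(m.sum(),[np.nanpercentile(a[m],[2,50,98]).round(1).tolist() for a in (sl,y,h)])
save(cv2.resize(s['image'],(640,480)),'w2.png')
```

```text
clock 4.35 rot [-0.001   0.0022  0.0004] shift [ 2.5  0.6 51.8] F [-0.4  0.8  0.5] w 42.6
974 [[-11.7, 1.9, 12.2], [-88.7, -81.3, -73.9], [39.6, 44.3, 45.6]]
```

View pics/w2.png

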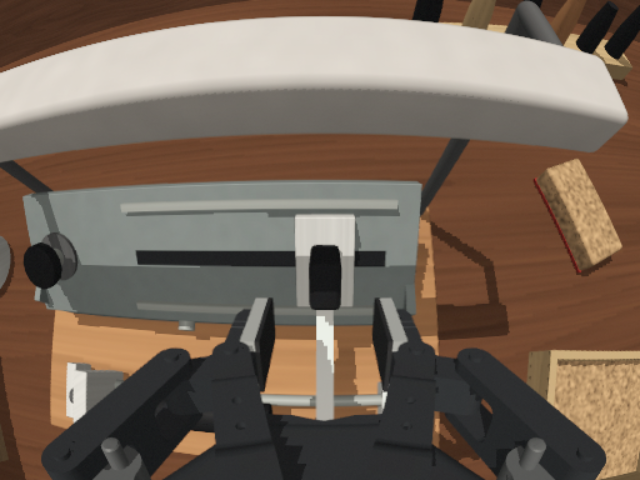

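Request:
servo_tool(
  deltas=[
    [0, 0, 0, 0.0015, 0.0003, 0.02, 0],
    [0, 0, 0, 0, 0, 0.015, 0],
    [0, 0, 0, 0, 0, 0.01, 0],
    [0, 0, 0, 0, 0, 0.006, 0],
    [0, 0, 0, 0, 0, 0, 0],
    [0, 0, 0, 0, 0, 0, 0],
  ],
)

```text
clock: 5.0
ee_pos: [568.9, -92.4, 90.0]
orientation: [[0.816, -0.064, 0.574], [-0.052, -0.998, -0.037], [0.575, 0.0, -0.818]]
force: [0.1, 0.1, 0.1]
grip_width: 42.6
finger_force: 0.0
```

```bash
python3 -c "
from h import *
togo(deck(.5,-81,16),Rt)"
```

```text
clock 5.0 rot [ 0.0002 -0.0015  0.0003] shift [0.4 0.  2.3] F [0.1 0.1 0.1] w 42.6
```

Request:
servo_tool(
  deltas=[
    [0, 0, 0, 0, 0, 0, 1],
    [0, 0, 0, 0, 0, 0, 1],
    [0, 0, 0, 0, 0, 0, 1],
    [0, 0, 0, 0, 0, 0, 1],
  ],
)

```text
clock: 5.4
ee_pos: [568.5, -92.3, 89.6]
orientation: [[0.817, -0.064, 0.574], [-0.052, -0.998, -0.037], [0.575, 0.0, -0.818]]
force: [-6.1, 1.1, 6.2]
grip_width: 15.2
finger_force: 58.3
```

Request:
servo_tool(
  deltas=[
    [0, 0, 0, 0, -0.004, 0, 1],
    [0, 0, 0, 0, -0.008, 0, 1],
    [0, 0, 0, 0, -0.01, 0, 1],
    [0, 0, 0, 0, -0.01, 0, 1],
    [0, 0, 0, 0, -0.01, 0, 1],
    [0, 0, 0, 0, -0.008, 0, 1],
    [0, 0, 0, 0, -0.004, 0, 1],
    [0, 0, 0, 0, -0.002, 0, 1],
    [0, 0, 0, 0, 0, 0, 1],
    [0, 0, 0, 0, 0, 0, 1],
  ],
)

```text
clock: 6.4
ee_pos: [572.0, -36.1, 89.6]
orientation: [[0.817, -0.063, 0.573], [-0.052, -0.998, -0.036], [0.575, -0.0, -0.818]]
force: [-4.9, 2.2, 5.7]
grip_width: 15.0
finger_force: 58.7
```

```bash
cat > st.py <<'E'
from h import *
togo(deck(.5,-81,16),Rt)
s=snap('wrist'); G=tojig(wcloud(s)); im=s['image'].astype(int); np.savez('w3',G=G,image=s['image'])
x,y,z=[G[...,i] for i in range(3)]
f=(x>-90)&(x<-40)&(z>40)&(z<70)&(y>65)&(y<110); print('fence face',np.nanpercentile(y[f],[2,10,50]))
bl=(im.max(-1)<70)&(abs(x+65)<10)&(z>50)&(z<61)&(y>-70)&(y<90); print('blank',bl.sum(),np.nanpercentile(y[bl],[1,50,99]))
E
python3 st.py
```

```text
clock 6.4 rot [-0.0003 -0.0008  0.0002] shift [ 1.  56.4  2.2] F [-4.9  2.2  5.7] w 15.0
fence face nan
blank 12 [46.60243966 48.65607966 53.77423089]
  return np.nanmean(a, axis, out=out, keepdims=keepdims)
```

Request:
servo_tool(
  deltas=[
    [0, 0, 0, 0, -0.002, 0, 1],
    [0, 0, 0, 0, -0.0015, 0, 1],
    [0, 0, 0, 0, 0, 0, 1],
    [0, 0, 0, 0, 0, 0, 1],
  ],
)

```text
clock: 6.85
ee_pos: [572.3, -33.0, 89.7]
orientation: [[0.817, -0.064, 0.574], [-0.052, -0.998, -0.037], [0.575, 0.0, -0.818]]
force: [-6.0, -0.5, 6.0]
grip_width: 14.9
finger_force: 58.7
```

Request:
servo_tool(
  deltas=[
    [0, 0, 0, 0, -0.0015, 0, 1],
    [0, 0, 0, 0, 0, 0, 1],
    [0, 0, 0, 0, 0, 0, 1],
  ],
)

```text
clock: 7.15
ee_pos: [572.3, -31.6, 89.6]
orientation: [[0.817, -0.064, 0.573], [-0.052, -0.998, -0.037], [0.575, 0.0, -0.818]]
force: [-5.0, -0.6, 6.7]
grip_width: 15.2
finger_force: 58.8
```

Request:
servo_tool(
  deltas=[
    [0, 0, 0, 0, -0.001, 0, 1],
    [0, 0, 0, 0, 0, 0, 1],
    [0, 0, 0, 0, 0, 0, 1],
  ],
)

```text
clock: 7.45
ee_pos: [572.4, -30.6, 89.6]
orientation: [[0.817, -0.064, 0.574], [-0.052, -0.998, -0.037], [0.575, 0.0, -0.818]]
force: [-6.1, -2.0, 6.2]
grip_width: 15.0
finger_force: 58.8
```

Request:
servo_tool(
  deltas=[
    [0, 0, 0, 0, -0.001, 0, 1],
    [0, 0, 0, 0, 0, 0, 1],
    [0, 0, 0, 0, 0, 0, 1],
  ],
)

```text
clock: 7.75
ee_pos: [572.5, -30.2, 89.7]
orientation: [[0.817, -0.064, 0.574], [-0.052, -0.998, -0.038], [0.575, 0.001, -0.818]]
force: [-6.0, -5.7, 6.5]
grip_width: 14.9
finger_force: 59.0
```

Request:
servo_tool(
  deltas=[
    [0, 0, 0, 0, -0.001, 0, 1],
    [0, 0, 0, 0, 0, 0, 1],
    [0, 0, 0, 0, 0, 0, 1],
  ],
)

```text
clock: 8.05
ee_pos: [572.5, -30.1, 89.7]
orientation: [[0.817, -0.065, 0.574], [-0.052, -0.998, -0.039], [0.575, 0.002, -0.818]]
force: [-8.3, -11.5, 6.8]
grip_width: 14.8
finger_force: 59.2
```

Run:
```python
from h import *
s=snap('side'); W=cloud(s); togo(deck(.5,-81,16),Rt)
save(cv2.resize(s['image'][150:290,150:300],(800,747))[:600],'s2.png')
```

```text
clock 8.1 rot [ 0.002  -0.0012 -0.0002] shift [ 1.  62.4  2.3] F [ -7.2 -11.    7.2] w 15.3
```

View pics/s2.png

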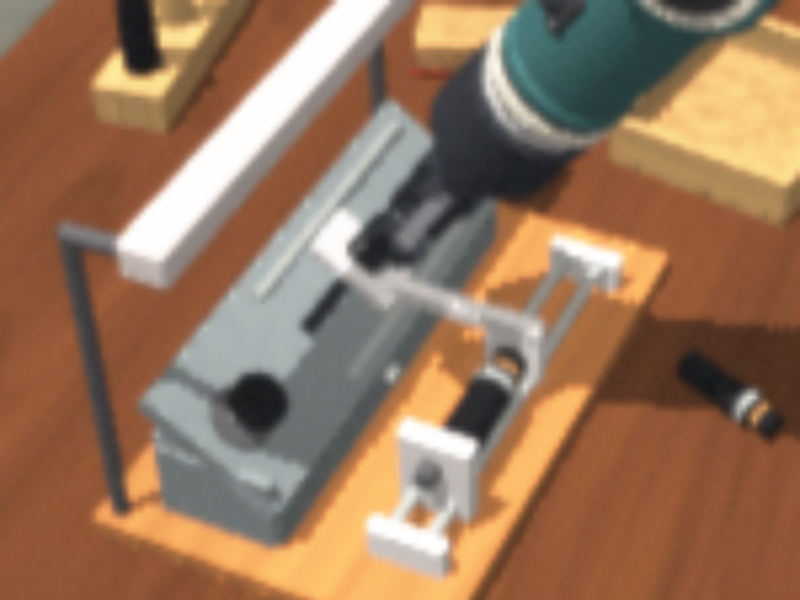

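The crop shows the paddle at (515,345) against the tenon, and the blank's front face flush with the fence at (440,455). The push force is 11 N, so the blank is snug. I'll release the fin and go to the plunger.

Request:
servo_tool(
  deltas=[
    [0, 0, 0, 0, 0, 0, 0],
    [0, 0, 0, 0, 0, 0, 0],
    [0, 0, 0, 0, 0, 0, 0],
    [0, 0, 0, 0, 0, -0.02, 0],
    [0, 0, 0, 0, 0, -0.035, 0],
    [0, 0, 0, 0, -0.03, 0, 1],
    [0, 0, 0, 0, -0.035, 0, 1],
    [0, 0, 0, 0, -0.035, 0, 1],
    [0, 0, 0, 0, -0.027, 0, 1],
    [0, 0, 0, 0, 0, 0, 1],
  ],
)

```text
clock: 9.1
ee_pos: [549.3, 100.2, 134.3]
orientation: [[0.817, -0.058, 0.573], [-0.048, -0.998, -0.033], [0.574, -0.001, -0.819]]
force: [0.2, -0.7, 0.7]
grip_width: -0.3
finger_force: 0.0
```

Run:
```python
from h import *
togo(deck(.5,110.5,26),Rt)
s=snap('wrist'); G=tojig(wcloud(s)); im=s['image'].astype(int)
h=(G-[35,0,75])@n_; sl=(G-[35,0,75])@u_; y=G[...,1]
m=(im.max(-1)<70)&(h>20)&(h<32)&(abs(sl)<25)&(y>85)&(y<140)
print(m.sum(),[np.nanpercentile(a[m],[2,50,98]).round(1).tolist() for a in (sl,y,h)])
m=(im.max(-1)<70)&(h>38)&(h<50)&(abs(sl)<25)&(y>-45)&(y<5)
print('fin',m.sum(),[np.nanpercentile(a[m],[2,50,98]).round(1).tolist() for a in (sl,y,h)])
```

```text
clock 9.1 rot [-0.0036 -0.0005  0.0043] shift [ 1.  -0.4 46.8] F [ 0.2 -0.7  0.7] w -0.3
1532 [[-13.0, 1.5, 14.4], [98.1, 111.8, 126.1], [21.6, 26.6, 27.8]]
fin 673 [[-11.6, 1.2, 12.2], [-25.2, -15.9, -10.4], [38.6, 44.1, 45.7]]
```

Request:
servo_tool(
  deltas=[
    [0, 0, 0, 0.001, -0.001, 0.02, 1],
    [0, 0, 0, 0, 0, 0.016, 1],
    [0, 0, 0, 0, 0, 0.008, 1],
    [0, 0, 0, 0, 0, 0.006, 1],
    [0, 0, 0, 0, 0, 0.005, 1],
    [0, 0, 0, 0, 0, 0.003, 1],
    [0, 0, 0, 0, 0, 0.001, 1],
    [0, 0, 0, 0, 0, 0, 1],
  ],
)

```text
clock: 9.95
ee_pos: [582.0, 94.4, 85.7]
orientation: [[0.819, -0.065, 0.571], [-0.053, -0.998, -0.039], [0.572, 0.002, -0.82]]
force: [-13.2, -1.5, 11.4]
grip_width: 0.1
finger_force: 8.0
```

Plunger bottomed: h is 14 mm (26 − 12) at 17 N. Holding briefly, then lifting and returning to the fin.

Request:
servo_tool(
  deltas=[
    [0, 0, 0, 0, 0, 0, 1],
    [0, 0, 0, 0, 0, 0, 1],
    [0, 0, 0, 0, 0, -0.01, 1],
    [0, 0, 0, 0, 0, -0.02, 1],
    [0, 0, 0, 0, 0, -0.03, 1],
    [0, 0, 0, 0, 0.03, 0, 0],
    [0, 0, 0, 0, 0.035, 0, 0],
    [0, 0, 0, 0, 0.035, 0, 0],
    [0, 0, 0, 0, 0.025, 0, 0],
    [0, 0, 0, 0, 0, 0, 0],
  ],
)

```text
clock: 10.95
ee_pos: [541.7, -26.2, 136.0]
orientation: [[0.817, -0.068, 0.573], [-0.056, -0.998, -0.039], [0.575, -0.0, -0.818]]
force: [-0.5, 0.1, -1.0]
grip_width: 42.8
finger_force: 0.0
```

Run:
```python
from h import *
s=snap('wrist'); G=tojig(wcloud(s)); im=s['image'].astype(int)
h=(G-[35,0,75])@n_; sl=(G-[35,0,75])@u_; y=G[...,1]
for nm,a,b,c,d in (('plunger',85,140,10,32),('fin',-45,5,40,50)):
    m=(im.max(-1)<70)&(h>c)&(h<d)&(abs(sl)<25)&(y>a)&(y<b)
    print(nm,m.sum(),[np.nanpercentile(q[m],[2,50,98]).round(1).tolist() for q in (sl,y,h)])
togo(deck(.5,-18.5,18),Rt)
```

```text
plunger 1136 [[-13.6, 1.4, 14.6], [96.7, 108.9, 125.2], [19.0, 26.4, 27.8]]
fin 891 [[-11.5, 1.4, 12.1], [-26.6, -19.0, -11.4], [41.2, 44.3, 45.7]]
clock 11.0 rot [ 0.002  -0.     -0.0034] shift [-0.   2.7 55.7] F [-0.4 -0.7 -0.1] w 42.6
```

Plunger sprung back. Regrip the fin.

Request:
servo_tool(
  deltas=[
    [0, 0, 0, 0, 0.003, 0.02, 0],
    [0, 0, 0, 0, 0, 0.018, 0],
    [0, 0, 0, 0, 0, 0.012, 0],
    [0, 0, 0, 0, 0, 0.005, 0],
    [0, 0, 0, 0, 0, 0, 0],
    [0, 0, 0, 0, 0, 0, 1],
    [0, 0, 0, 0, 0, 0, 1],
    [0, 0, 0, 0, 0, 0, 1],
    [0, 0, 0, 0, 0, 0, 1],
  ],
)

```text
clock: 11.9
ee_pos: [572.5, -30.0, 90.7]
orientation: [[0.817, -0.065, 0.573], [-0.053, -0.998, -0.038], [0.574, 0.001, -0.819]]
force: [-3.6, -13.1, 2.4]
grip_width: 15.2
finger_force: 58.4
```

Request:
servo_tool(
  deltas=[
    [0, 0, 0, 0, 0.004, 0, 1],
    [0, 0, 0, 0, 0.008, 0, 1],
    [0, 0, 0, 0, 0.01, 0, 1],
    [0, 0, 0, 0, 0.01, 0, 1],
    [0, 0, 0, 0, 0.01, 0, 1],
    [0, 0, 0, 0, 0.01, 0, 1],
    [0, 0, 0, 0, 0.006, 0, 1],
    [0, 0, 0, 0, 0.002, 0, 1],
    [0, 0, 0, 0, 0, 0, 1],
    [0, 0, 0, 0, 0, 0, 1],
  ],
)

```text
clock: 12.9
ee_pos: [568.8, -88.5, 90.7]
orientation: [[0.817, -0.064, 0.573], [-0.052, -0.998, -0.037], [0.574, 0.0, -0.819]]
force: [-7.3, -1.0, 6.4]
grip_width: 15.1
finger_force: 59.8
```

Request:
servo_tool(
  deltas=[
    [0, 0, 0, 0, 0.002, 0, 1],
    [0, 0, 0, 0, 0.002, 0, 1],
    [0, 0, 0, 0, 0, 0, 1],
    [0, 0, 0, 0, 0, 0, 1],
  ],
)

```text
clock: 13.3
ee_pos: [568.5, -91.9, 90.7]
orientation: [[0.818, -0.063, 0.572], [-0.052, -0.998, -0.036], [0.573, -0.0, -0.819]]
force: [-7.0, 1.1, 7.7]
grip_width: 14.9
finger_force: 59.7
```

Request:
servo_tool(
  deltas=[
    [0, 0, 0, 0, 0.0015, 0, 1],
    [0, 0, 0, 0, 0.0015, 0, 1],
    [0, 0, 0, 0, 0, 0, 1],
    [0, 0, 0, 0, 0, 0, 1],
  ],
)

```text
clock: 13.7
ee_pos: [568.4, -94.8, 90.7]
orientation: [[0.818, -0.063, 0.572], [-0.052, -0.998, -0.036], [0.573, -0.0, -0.819]]
force: [-7.3, 1.7, 7.6]
grip_width: 15.0
finger_force: 59.7
```

Request:
servo_tool(
  deltas=[
    [0, 0, 0, 0, 0.0015, 0, 1],
    [0, 0, 0, 0, 0.0015, 0, 1],
    [0, 0, 0, 0, 0, 0, 1],
    [0, 0, 0, 0, 0, 0, 1],
  ],
)

```text
clock: 14.1
ee_pos: [568.2, -97.8, 90.7]
orientation: [[0.818, -0.063, 0.572], [-0.052, -0.998, -0.036], [0.573, -0.0, -0.819]]
force: [-6.8, 1.6, 6.2]
grip_width: 14.7
finger_force: 59.7
```

Request:
servo_tool(
  deltas=[
    [0, 0, 0, 0, 0.001, 0, 1],
    [0, 0, 0, 0, 0.001, 0, 1],
    [0, 0, 0, 0, 0, 0, 1],
    [0, 0, 0, 0, 0, 0, 1],
  ],
)

```text
clock: 14.5
ee_pos: [568.1, -99.1, 90.7]
orientation: [[0.818, -0.062, 0.572], [-0.052, -0.998, -0.035], [0.573, -0.001, -0.82]]
force: [-5.7, 5.4, 7.8]
grip_width: 15.0
finger_force: 59.7
```

Request:
servo_tool(
  deltas=[
    [0, 0, 0, 0, 0.0015, 0, 1],
    [0, 0, 0, 0, 0, 0, 1],
    [0, 0, 0, 0, 0, 0, 1],
  ],
)

```text
clock: 14.8
ee_pos: [568.0, -99.2, 90.7]
orientation: [[0.818, -0.061, 0.571], [-0.052, -0.998, -0.032], [0.572, -0.003, -0.82]]
force: [-3.2, 11.5, 7.7]
grip_width: 15.2
finger_force: 59.7
```

Stop is at the end of its track. Release, retreat, go vertical and look at the blank.

Request:
servo_tool(
  deltas=[
    [0, 0, 0, 0, -0.001, 0, 0],
    [0, 0, 0, 0, 0, 0, 0],
    [0, 0, 0, 0, 0, 0, 0],
    [0, 0, 0, 0, 0, -0.03, 0],
    [0, 0, 0, 0, 0, -0.04, 0],
    [0, 0, 0, 0, 0, -0.04, 0],
    [0, 0, 0, 0, 0, -0.04, 0],
    [0, -0.1222, 0, 0, 0, 0, 0],
    [0, -0.1222, 0, 0, 0, 0, 0],
    [0, -0.1222, 0, 0, 0, 0, 0],
  ],
)

```text
clock: 15.8
ee_pos: [482.3, -96.1, 215.5]
orientation: [[0.968, -0.065, 0.241], [-0.062, -0.998, -0.018], [0.241, 0.002, -0.97]]
force: [1.0, -0.3, 1.1]
grip_width: 42.6
finger_force: 0.0
```

Request:
servo_tool(
  deltas=[
    [0, -0.1222, 0, 0, 0, 0, 0],
    [0, -0.1222, 0, 0, 0, 0, 0],
    [0, 0, 0, 0, -0.03, 0, 0],
    [0, 0, 0, 0, -0.04, 0, 0],
    [0, 0, 0, 0, -0.03, 0, 0],
    [0, 0, 0, 0, 0, 0, 0],
  ],
)

```text
clock: 16.4
ee_pos: [488.8, 7.1, 212.3]
orientation: [[0.998, -0.061, -0.002], [-0.061, -0.998, 0.001], [-0.002, -0.001, -1.0]]
force: [-0.6, -1.1, -1.1]
grip_width: 43.1
finger_force: 0.0
```

Run:
```python
from h import *
s=snap('wrist'); G=tojig(wcloud(s)); im=s['image'].astype(int)
x,y,z=[G[...,i] for i in range(3)]
h=(G-[35,0,75])@n_; sl=(G-[35,0,75])@u_
m=(im.max(-1)<70)&(h>40)&(h<50)&(abs(sl)<25)&(y<-60)&(y>-110); print('fin',m.sum(),np.nanpercentile(y[m],[2,50,98]))
bl=(im.max(-1)<80)&(abs(x+65)<16)&(z>44)&(z<62)&(y>-50)&(y<100); print('blank',bl.sum(),np.nanpercentile(G[bl],[1,50,99],axis=0).round(1).tolist())
f=(x>-90)&(x<-40)&(z>66)&(z<80)&(y>50)&(y<110); print('fence top',np.nanpercentile(G[f],[2,50,98],axis=0).round(1).tolist())
t=(x>-250)&(G[...,1]<-200)&(z>28)&(z<42); print(t.sum())
togo(O+J@np.array([-65,37,120]),Rv)
save(cv2.resize(s['image'],(640,480)),'w4.png')
```

```text
fin 429 [-94.3733246  -86.18722215 -79.67030041]
blank 1638 [[-76.5, -12.6, 45.5], [-62.7, 39.0, 55.7], [-53.0, 75.9, 59.1]]
fence top [[-84.9, 76.1, 67.1], [-63.9, 80.9, 74.0], [-44.6, 87.4, 75.5]]
1630
clock 16.45 rot [0.0002 0.0015 0.0028] shift [ -3.1 -25.3  92.4] F [-0.  -0.1 -0.4] w 42.6
```

View pics/w4.png

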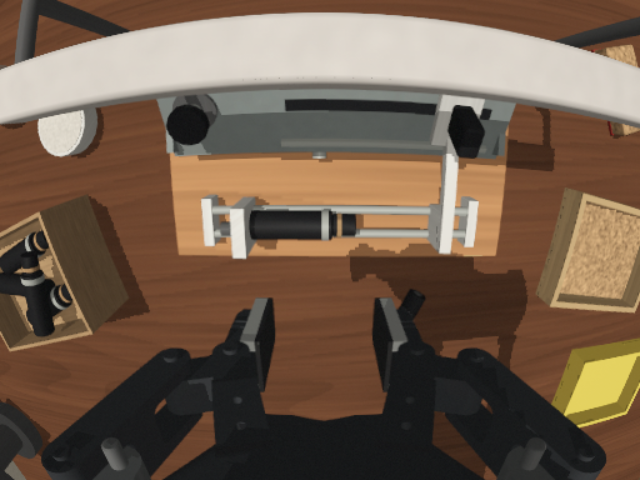

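The view (640×480 px) shows the meant blank in the cradle at (300,225), against the fence. It is 90 mm long, and the shorter loose one is at (410,300). The stop is parked at (450,180). Next I'll check the wrist joint and confirm with a crop.

Run:
```python
from h import *
print(np.round(robot.observe()['joints'],1))
im=cv2.imread('pics/w4.png'); cv2.imwrite('pics/w4c.png',cv2.resize(im[170:330,180:500],(800,400),interpolation=cv2.INTER_CUBIC))
```

```text
[ -2.3  -4.5 115.3  -0.   69.3  91.2]
```

View pics/w4c.png

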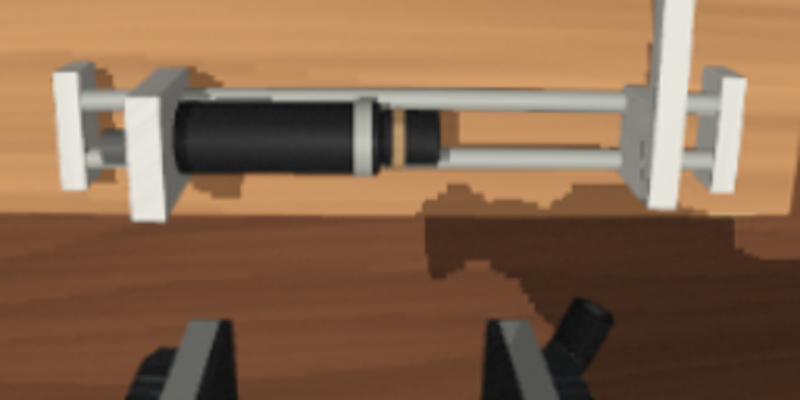

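The crop confirms it: full-size blank with the steel band, tenon facing the paddle, front end against the fence. The loose one is smaller and not in the cradle. Turning the gripper across it.

Request:
servo_tool(
  deltas=[
    [0, 0, 0, -0.003, -0.025, 0.02, 0],
    [0, 0, -0.1428, 0, 0, 0, 0],
    [0, 0, -0.1428, 0, 0, 0, 0],
    [0, 0, -0.1428, 0, 0, 0, 0],
    [0, 0, -0.1428, 0, 0, 0, 0],
    [0, 0, -0.1428, 0, 0, 0, 0],
    [0, 0, -0.1428, 0, 0, 0, 0],
    [0, 0, -0.1428, 0, 0, 0, 0],
    [0, 0, -0.1428, 0, 0, 0, 0],
    [0, 0, -0.1428, 0, 0, 0, 0],
  ],
)

```text
clock: 17.45
ee_pos: [487.2, 28.2, 192.7]
orientation: [[0.338, 0.941, -0.001], [0.941, -0.338, -0.001], [-0.001, -0.001, -1.0]]
force: [0.3, 0.5, 0.9]
grip_width: 42.7
finger_force: 0.0
```

Request:
servo_tool(
  deltas=[
    [0, 0, -0.1428, 0, 0, 0, 0],
    [0, 0, -0.1428, 0, 0, 0, 0],
    [0, 0, 0, 0, 0, 0.04, 0],
    [0, 0, 0, 0, 0, 0, 0],
    [0, 0, 0, 0, 0, 0, 0],
  ],
)

```text
clock: 17.95
ee_pos: [486.0, 28.8, 152.1]
orientation: [[0.065, 0.998, -0.004], [0.998, -0.065, -0.0], [-0.001, -0.004, -1.0]]
force: [-0.8, 0.4, 1.2]
grip_width: 42.8
finger_force: 0.0
```

```bash
cat >> h.py <<'E'
Rg=J@np.array([[0,1,0],[1,0,0],[0,0,-1.]])
E
python3 - <<'E'
from h import *
s=snap('wrist'); G=tojig(wcloud(s)); im=s['image'].astype(int)
x,y,z=[G[...,i] for i in range(3)]
bl=(im.max(-1)<80)&(abs(x+65)<16)&(z>44)&(z<62)&(y>-50)&(y<100); print('blank',bl.sum(),np.nanpercentile(G[bl],[1,50,99],axis=0).round(1).tolist())
t=bl&(z>57)&(y<70); print('ridge x',np.nanmedian(x[t]),np.nanmax(z[t]))
togo(O+J@np.array([-65,37,38]),Rg)
save(s['image'],'w5.png')
E
```

```text
blank 2208 [[-78.1, -12.1, 47.6], [-65.6, 41.4, 56.0], [-53.7, 72.7, 59.0]]
ridge x -65.6499872639704 59.96808209208088
clock 18.0 rot [-0.0016  0.0002 -0.001 ] shift [ 2.100e+00 -1.000e-01  1.153e+02] F [0.3 0.1 0.6] w 42.9
```

View pics/w5.png

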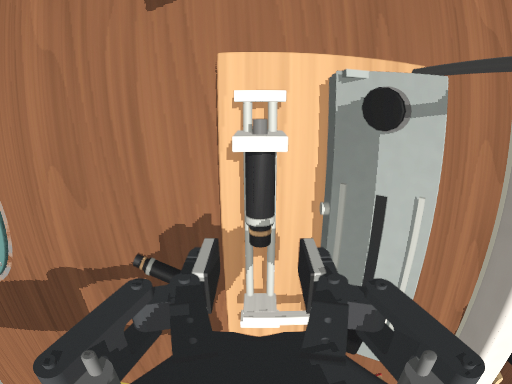

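Gripper centred over the blank, which shows at (260,190) with the band at (260,222). Descend and grip.

Request:
servo_tool(
  deltas=[
    [0, 0, 0, 0.002, 0, 0.03, 0],
    [0, 0, 0, 0, 0, 0.035, 0],
    [0, 0, 0, 0, 0, 0.025, 0],
    [0, 0, 0, 0, 0, 0.012, 0],
    [0, 0, 0, 0, 0, 0.008, 0],
    [0, 0, 0, 0, 0, 0.003, 0],
    [0, 0, 0, 0, 0, 0, 0],
  ],
)

```text
clock: 18.7
ee_pos: [488.1, 31.7, 40.7]
orientation: [[0.064, 0.998, 0.0], [0.998, -0.064, 0.0], [0.0, 0.0, -1.0]]
force: [0.5, 0.5, 0.7]
grip_width: 42.5
finger_force: 0.0
```

Request:
servo_tool(
  deltas=[
    [0, 0, 0, 0, 0, 0, 0.2],
    [0, 0, 0, 0, 0, 0, 0.4],
    [0, 0, 0, 0, 0, 0, 1],
    [0, 0, 0, 0, 0, 0, 1],
    [0, 0, 0, 0, 0, 0, 1],
  ],
)

```text
clock: 19.2
ee_pos: [486.8, 31.8, 40.9]
orientation: [[0.063, 0.998, -0.002], [0.998, -0.063, 0.0], [0.0, -0.002, -1.0]]
force: [-4.0, 0.7, 6.2]
grip_width: 23.8
finger_force: 58.5
```

Width 23.8 mm reads narrow for a 26 mm body (the fin read about 1 mm low), so the tips may barely reach the axis. I'll regrip 3 mm lower.

Request:
servo_tool(
  deltas=[
    [0, 0, 0, 0, 0, 0, 0],
    [0, 0, 0, 0, 0, 0, 0],
    [0, 0, 0, 0, 0, 0.003, 0],
    [0, 0, 0, 0, 0, 0, 0],
    [0, 0, 0, 0, 0, 0, 0.2],
    [0, 0, 0, 0, 0, 0, 0.4],
    [0, 0, 0, 0, 0, 0, 1],
    [0, 0, 0, 0, 0, 0, 1],
    [0, 0, 0, 0, 0, 0, 1],
  ],
)

```text
clock: 20.1
ee_pos: [486.8, 31.7, 36.9]
orientation: [[0.063, 0.998, -0.002], [0.998, -0.063, 0.0], [0.0, -0.002, -1.0]]
force: [-3.2, -0.6, 4.4]
grip_width: 24.0
finger_force: 58.8
```

Request:
servo_tool(
  deltas=[
    [0, 0, 0, 0, 0, -0.004, 1],
    [0, 0, 0, -0.001, 0, -0.008, 1],
    [0, 0, 0, -0.001, 0, -0.02, 1],
    [0, 0, 0, 0, 0, -0.03, 1],
    [0, 0, 0, 0, 0, -0.03, 1],
    [0, 0, 0, 0, 0, -0.03, 1],
    [0, 0, 0, 0, 0, -0.02, 1],
    [0, 0, 0, 0, 0, 0, 1],
  ],
)

```text
clock: 20.9
ee_pos: [490.2, 29.7, 183.0]
orientation: [[0.063, 0.998, 0.007], [0.998, -0.063, 0.0], [0.001, 0.007, -1.0]]
force: [-0.5, 0.5, -0.5]
grip_width: 23.7
finger_force: 59.0
```

Run:
```python
from h import *
d=np.load('side.npz')
s=snap('wrist'); 
W=cloud(snap('side')); t=(W[...,0]>330)&(W[...,0]<540)&(W[...,1]<-220)&(W[...,1]>-440)
for a,b in ((27,42),(3,14)):
    m=t&(W[...,2]>a)&(W[...,2]<b); print(cv2.minAreaRect(W[m][:,:2].astype(np.float32)),np.median(W[m][:,2]))
save(s['image'],'w6.png')
yaw=np.deg2rad(78.6); X=np.array([np.cos(yaw),np.sin(yaw),0]); z=np.array([0,0,-1.]); Y=np.cross(z,X)
togo([427,-328,150],np.c_[X,Y,z])
```

```text
((425.654052734375, -325.9755859375), (165.7310028076172, 131.6175079345703), 78.85660552978516) 32.420683888372714
((426.1069030761719, -325.8419494628906), (167.3234100341797, 132.50283813476562), 78.58065032958984) 6.51120819498478
clock 21.0 rot [-1.000e-04 -1.000e-04  1.354e-01] shift [-360.8  -37.5   28.9] F [-0.8  0.6 -1.7] w 24.0
```

View pics/w6.png

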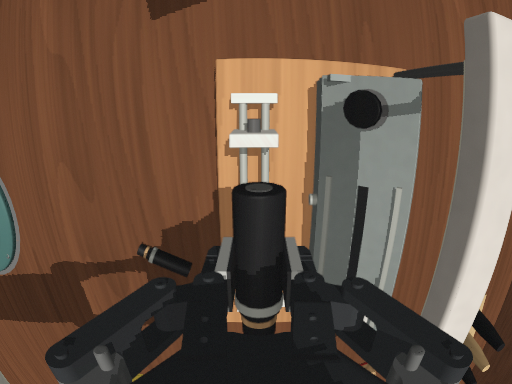

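Blank is held level, seen at (260,245). Carry to the tray.

Request:
servo_tool(
  deltas=[
    [0, 0, 0.0677, 0, 0, 0, 1],
    [0, 0, 0.0677, 0, 0, 0, 1],
    [0, 0, 0, -0.03, 0.0011, 0, 1],
    [0, 0, 0, -0.041, 0.0013, 0, 1],
    [0, 0, 0, -0.041, 0.0013, 0, 1],
    [0, 0, 0, -0.041, 0.0013, 0, 1],
    [0, 0, 0, -0.041, 0.0013, 0, 1],
    [0, 0, 0, -0.041, 0.0013, 0, 1],
    [0, 0, 0, -0.041, 0.0013, 0, 1],
    [0, 0, 0, -0.041, 0.0013, 0, 1],
  ],
)

```text
clock: 22.0
ee_pos: [432.7, -283.8, 176.3]
orientation: [[0.198, 0.98, -0.004], [0.98, -0.198, 0.002], [0.001, -0.005, -1.0]]
force: [0.9, 0.8, -0.3]
grip_width: 24.0
finger_force: 59.0
```

Request:
servo_tool(
  deltas=[
    [0, 0, 0, -0.03, 0.001, 0, 1],
    [0, 0, 0, -0.011, 0, 0, 1],
    [0, 0, 0, 0, 0, 0.03, 1],
    [0, 0, 0, 0, 0, 0.04, 1],
    [0, 0, 0, 0, 0, 0.03, 1],
    [0, 0, 0, 0, 0, 0, 1],
    [0, 0, 0, 0, 0, 0, 1],
  ],
)

```text
clock: 22.7
ee_pos: [426.4, -322.1, 77.6]
orientation: [[0.197, 0.98, -0.004], [0.98, -0.197, 0.003], [0.002, -0.004, -1.0]]
force: [0.7, -0.5, -0.5]
grip_width: 23.9
finger_force: 59.1
```

Run:
```python
from h import *
s=snap('wrist'); save(s['image'],'w7.png')
yaw=np.deg2rad(78.6); X=np.array([np.cos(yaw),np.sin(yaw),0]); z=np.array([0,0,-1.]); Y=np.cross(z,X)
togo([427,-327,12]+5*X,np.c_[X,Y,z])
```

```text
clock 22.75 rot [-0.0012  0.0001  0.0005] shift [ 1.1  0.1 67.3] F [ 0.2 -0.4 -0.2] w 24.0
```

View pics/w7.png

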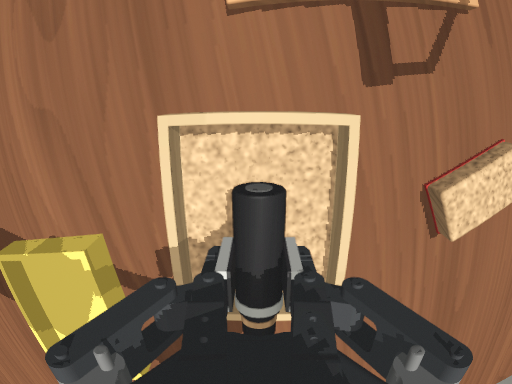

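Blank is centred over the wooden tray at (260,200). Lower it gently.

Request:
servo_tool(
  deltas=[
    [0, 0, 0, 0, 0, 0.02, 1],
    [0, 0, 0, 0, 0, 0.02, 1],
    [0, 0, 0, 0, 0, 0.015, 1],
    [0, 0, 0, 0, 0, 0.006, 1],
    [0, 0, 0, 0, 0, 0.003, 1],
    [0, 0, 0, 0, 0, 0, 1],
    [0, 0, 0, 0, 0, 0, 1],
  ],
)

```text
clock: 23.45
ee_pos: [427.8, -324.0, 15.7]
orientation: [[0.198, 0.98, -0.0], [0.98, -0.198, -0.001], [-0.001, 0.0, -1.0]]
force: [0.1, -0.0, -0.3]
grip_width: 23.8
finger_force: 59.1
```

Request:
servo_tool(
  deltas=[
    [0, 0, 0, 0, 0, 0.001, 1],
    [0, 0, 0, 0, 0, 0.001, 1],
    [0, 0, 0, 0, 0, 0, 1],
    [0, 0, 0, 0, 0, 0, 1],
  ],
)

```text
clock: 23.85
ee_pos: [427.1, -323.4, 12.8]
orientation: [[0.198, 0.98, -0.001], [0.98, -0.198, 0.0], [-0.0, -0.001, -1.0]]
force: [0.0, 0.4, -0.7]
grip_width: 24.0
finger_force: 59.1
```

Request:
servo_tool(
  deltas=[
    [0, 0, 0, 0, 0, 0.001, 1],
    [0, 0, 0, 0, 0, 0, 1],
    [0, 0, 0, 0, 0, 0, 1],
  ],
)

```text
clock: 24.15
ee_pos: [427.3, -323.5, 11.9]
orientation: [[0.198, 0.98, -0.001], [0.98, -0.198, -0.0], [-0.0, -0.001, -1.0]]
force: [-0.8, 0.6, -0.2]
grip_width: 24.0
finger_force: 59.3
```

Request:
servo_tool(
  deltas=[
    [0, 0, 0, 0, 0, 0.0005, 1],
    [0, 0, 0, 0, 0, 0, 1],
    [0, 0, 0, 0, 0, 0, 1],
  ],
)

```text
clock: 24.45
ee_pos: [427.3, -323.5, 11.8]
orientation: [[0.198, 0.98, -0.001], [0.98, -0.198, 0.0], [-0.0, -0.001, -1.0]]
force: [-1.7, 1.4, 5.0]
grip_width: 24.0
finger_force: 59.7
```

Contact at 5 N. Open gradually and lift.

Request:
servo_tool(
  deltas=[
    [0, 0, 0, 0, 0, 0, 0.38],
    [0, 0, 0, 0, 0, 0, 0.3],
    [0, 0, 0, 0, 0, 0, 0.15],
    [0, 0, 0, 0, 0, 0, 0],
    [0, 0, 0, 0, 0, 0, -0.1],
    [0, 0, 0, 0, 0, 0, -0.1],
    [0, 0, 0, 0, 0, -0.01, -0.1],
    [0, 0, 0, 0, 0, -0.03, -0.1],
    [0, 0, 0, 0, 0, -0.04, -0.1],
    [0, 0, 0, 0, 0, -0.04, -0.1],
  ],
)

```text
clock: 25.45
ee_pos: [426.8, -323.0, 132.7]
orientation: [[0.198, 0.98, -0.002], [0.98, -0.198, 0.001], [0.0, -0.002, -1.0]]
force: [0.1, -0.9, -0.0]
grip_width: 46.8
finger_force: 0.0
```

Request:
servo_tool(
  deltas=[
    [0, 0, 0, 0, 0, -0.04, -0.1],
    [0, 0, 0, 0, 0, -0.04, -0.1],
    [0, 0, 0, 0, 0, 0, -0.1],
    [0, 0, 0, 0, 0, 0, -0.1],
  ],
)

```text
clock: 25.85
ee_pos: [428.2, -324.1, 213.7]
orientation: [[0.198, 0.98, 0.002], [0.98, -0.198, -0.003], [-0.002, 0.002, -1.0]]
force: [-0.6, 0.4, -0.9]
grip_width: 47.1
finger_force: 0.0
```

Run:
```python
from h import *
s=snap('side'); W=cloud(s); w=snap('wrist')
for d in robot.silhouettes('side','blank')[:3]: print(round(d['confidence'],2),d['rect'],np.nanmedian(W[d['pixels']],0).round(0))
a=cv2.resize(s['image'][130:290,130:350],(550,400)); b=w['image']
c=np.zeros((400,800,3),np.uint8); c[:,:400]=cv2.resize(s['image'][120:320,130:330],(400,400)); c[:300,400:]=cv2.resize(b,(400,300)); save(c,'end.png')
print(robot.observe()['clock'])
```

```text
0.71 [276.9, 213.4, 15.4, 19.4] [367. -63.  16.]
0.6 [284.7, 162.3, 9.8, 17.6] [ 426. -313.   27.]
26.0
```

View pics/end.png

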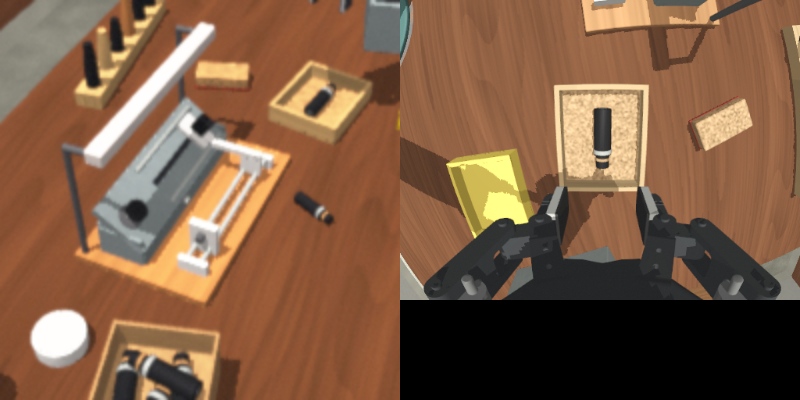

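The picture shows the blank lying on its side in the wooden tray at (320,100). The stop is parked at (200,125), the plunger is up, and the tin and sanding block have not moved.

```bash
python3 -c "
from cell import robot
print(robot.finish_job())"
```

```text
the job is handed in; nothing more can be done
None
```

I handed the job in at about 26 s on the robot clock: the blank was pushed snug against the fence, scribed, and laid on its side in the wooden tray, with the stop back at the end of its track; the hand-in call returned no verdict.

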